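# Cover a bearing block and press the grease gun onto its nipple

### The arm

A 7-joint arm with a two-finger parallel gripper is mounted at the origin on a cart in front of the work surface, level with it; the furniture and walls round the work are solid. World frame = base frame: x ahead of the robot, y to its left, z up, the work surface at z = 0. Lengths are in m, angles in degrees, forces in N, time in s.
With the tool pointing down it reaches from about 0.4 to 0.925 m from the base axis. Payload 4.1 kg.
Tool frame: the origin (TCP) lies at the very end of the fingers, on their centre line; the grasp point (between the pads) lies 19 mm behind it; z points along the fingers, y is the line along which they close (so a half turn about z gives the same grasp; the last joint's range is limited). The gripper opens to 85 mm and grips with 20 to 120 N. Pads are 22 mm wide; open, the fingers measure 114 mm over their backs; the gripper's body (76 mm by 85 mm) begins 54 mm behind the grasp point. The pads swing forward as they close: fully open they stand 13 mm farther back than shut.
Start: joints at [66.062, 22.827, 2.584, 88.041, -1.071, 69.15, -2.905], TCP at [0.204, -0.617, 0.231] pointing down, gripper open.
Joint ranges: [-161.44, 161.44], [-28.35, 127.94], [-78.24, 83.42], [0, 140.83], [-78.03, 258.03], [13.02, 114.36], [-168.23, 168.23]. Speed limits (degrees/s): [147.25, 147.25, 180, 180, 180, 180, 180].

### API

Orientations are given as [roll, pitch, yaw] about the fixed x, y, z axes, in that order (R = Rz(yaw) Ry(pitch) Rx(roll)).
In Python, from plant import r, get_image, get_calibration, workorder, recognise, current_clock, current_joints, current_qvel, current_joint_torque, current_position, current_orientation, current_contact_force, current_wrist_torque, current_finger_gap, current_grasp_force gives the robot as it stands. Calls block until the motion is done:
- r.reach(position, orientation): joint-space move of the TCP to a pose.
- r.move_straight(position, rotation=None, v=0.15): straight line of the TCP; rotation=None keeps the orientation; v is the mean speed in m/s.
- r.move_j(angles): joint-space move.
- r.gripper_open() and r.close_gripper(force=None): open the fingers fully, or close them until they stop; force is the grip in N (None keeps the last).
- r.pause(seconds).
- r.solve_ik(position, orientation): joint angles nearest the present ones, or None.
- get_image(name): name is "side" or "top"; returns the picture (420x560x3 uint8, red, green, blue); there is no depth.
- get_calibration(name): a dict with "K" (3x3 intrinsics, pixels), "cam_to_world" (4x4, takes a point from camera to world coordinates). Camera axes: x right, y down, z forward; pixel columns grow to the right and rows downward; lengths in m; the calibration is good to about 2 mm. A picture is of the moment at which its call begins. get_calibration takes no time and is no camera call.
A pose or a line that the arm cannot do raises r.Unreachable and nothing moves.
- workorder.finish_job(): hands the job in; it is judged then, once.
Trained networks look in the newest picture that a camera, given by its name, has taken for a name from the list of things; names that differ only in an ending like _2 or _b are one class to them, and where a whole thing is asked for, a point or a joint stands for the part that bears it (a point fixed in the world has none). Each returns a list of dicts, best first, with "p" (0 to 1); they miss things now and then, are a little off and sometimes report something else, mostly with a low value. They report only what shows in the picture. A call takes as long as a camera call. They do not tell look-alikes from the thing itself.
- recognise(camera, name): "at" ([x, y, z] in m, in world coordinates, good to about 4 mm: the middle of the surface that is visible of it).
Readings, each from a call of its own:
- current_clock(): time.
- current_joints(): joint angles.
- current_qvel(): joint speeds.
- current_joint_torque(): joint torques, N m.
- current_position(): TCP position.
- current_orientation(): TCP orientation.
- current_contact_force(): force on the tool from outside, world axes, zero at the start.
- current_wrist_torque(): the same for the moment, N m.
- current_finger_gap(): finger opening in m.
- current_grasp_force(): force on a finger pad.
Only numpy, scipy, OpenCV 4.12 (cv2) and the standard library are available. Lean on these libraries where they do the work, as an engineer would, in place of code of your own. Each camera call takes 0.05 s, during which the arm holds its last target. There are 200 camera calls.

### The job

Close the open bearing block: lower the aluminium cover over the block's two locating pins (big hole over the thick pin) until it rests flush, and let go of it. Then take the push-type grease gun out of its stand, press its coupler squarely onto the slanted nipple on the cover until it snaps on, and push the barrel on down against its pump spring to the end of the stroke. Finish while still holding the gun pressed down like that, with the cover still flush, and leave the other things on the shelf where they are.

Things in the scene. Friction and masses are not known exactly. Their poses are not given: they have to be found in the camera images.
- bearing_block: blue cast bearing block (fixed), 100 (x) x 140 (y) x 50 high on a foot 120 x 140 x 14; origin at the centre of its underside, z up. Open round bearing in its flat top face. Two steel pins with conical tips stand 13.5 above that face: a thin one, 10 diameter, at (0, +52) and a thick one, 14 diameter, at (0, -52) in the block's x, y
- block_face (a point): centre of the block's top face (50 above the block's origin, same axes): the cover's origin comes to lie here
- cover: loose aluminium cover, 0.4 kg: plate 100 (x) x 140 (y) x 10; origin at the centre of its underside, z up. Through holes: 12 diameter at (0, +52), 16 diameter at (0, -52): fits one way round only. In its middle stands a boss to lift it by, 44 (x) x 40 (y), upright flat sides, top 45 above the underside. The nipple leans out on the -x side, so grip the boss across y
- grease_nipple: brass nipple, part of the cover; origin at its tip, z axis pointing out of it. Tip at (-46.3, 0, 41.0) on the cover, leaning 20 degrees (0.349 rad) from the cover's z towards the cover's -x. Head 12 diameter with a conical tip 6 long (flat end 6 diameter), neck 8 diameter behind it; a round pad 19 diameter begins 23.5 behind the tip
- gun_stand: stand for the grease gun (fixed): dark round foot 90 diameter with a grey tube 48 diameter, 105 high; origin at the centre of its underside
- grease_gun: loose push-type grease gun, 0.3 kg, upright in the stand, coupler down; origin at the coupler's mouth (spring out), 10 above the shelf; z axis along the gun to its rear. Round barrel 34 diameter from 75 to 151 behind the mouth (rubber grip 98 to 146), red cap to 161. The barrel's front edge sits 20 deep in the stand's tube: lift straight up by over 100 to clear it
- nozzle (a joint): the gun's pump stroke in m: 0 with the nozzle sprung out, 0.015 with the barrel pushed fully down over it; the spring pushes back with 12 N at 0 and 18 N at 0.015 (400 N/m)
- coupler_seat (a point): floor of the coupler's bore, on the gun's axis, 20 behind the mouth; moves with the nozzle. Coupler 22 diameter, mouth a funnel 17.6 wide narrowing to a 13.6 bore within 5. Three spring jaws 8 behind the mouth need about 6 N to pass the nipple's head, then close on its neck; fully on, the nipple's tip touches this floor
- lug_nut_1: bystander, loose: silver wheel nut, 24 tall; origin at the centre of its underside
- lug_nut_2: bystander, loose: silver wheel nut, 24 tall; origin at the centre of its underside
- scraper: bystander, loose: scraper with blue handle, 147 long; origin at the centre of its underside
- valve_stem_1: bystander, loose: black rubber tyre valve, 52 long; origin at the centre of its underside
There are look-alikes about, which are no part of the job. Of the things like the grease_gun, leave any that is blue or green; of the rest the larger one is meant.

How it is judged:
By the outcome, as a careful person would: the job done as asked, in the order asked, and still so for the second after the job is handed in, while the arm keeps its last pose, push and grip.
It also fails if it takes over 61 s, if anything falls off the work surface, if the arm or the gripper's body presses on something with over 40 N, if the wrist force passes 120 N, or if a joint passes its speed limit or range.

## Working session

There is one attempt and no reset: what is moved stays moved. The work goes in short steps, each a Python script; the robot and the scene stay as the last script left them, time stands still between calls to the robot, and variables do not carry over. Pictures are saved under pics/ and viewed, at most 10 in all, crops included, and the job is handed in when it is done.

```bash
ls; mkdir -p pics
python3 - <<'E'
from plant import *
import cv2, numpy as np
for n in ("side","top"):
    im=get_image(n); cv2.imwrite(f"pics/{n}0.png",im[:,:,::-1])
    c=get_calibration(n); print(n,np.round(c["K"],1).tolist(),np.round(c["cam_to_world"],3).tolist())
    for o in ("bearing_block","cover","grease_nipple","gun_stand","grease_gun"):
        print(o,[(np.round(d["at"],3).tolist(),round(d["p"],2)) for d in recognise(n,o)])
print(current_clock(), current_finger_gap())
E
```

```text
pics
side [[408.3, 0.0, 275.9], [0.0, 408.3, 209.2], [0.0, 0.0, 1.0]] [[0.974, -0.112, 0.199, 0.347], [-0.229, -0.502, 0.834, -0.768], [0.006, -0.857, -0.515, 0.506], [0.0, 0.0, 0.0, 1.0]]
bearing_block [([0.599, -0.025, 0.044], 0.64), ([0.666, -0.252, 0.007], 0.42)]
cover [([0.462, 0.243, 0.008], 0.65)]
grease_nipple []
gun_stand [([0.487, -0.275, 0.034], 0.84)]
grease_gun [([0.507, -0.37, 0.095], 0.9), ([0.492, -0.268, 0.145], 0.73), ([0.596, -0.231, 0.073], 0.71), ([0.371, -0.325, 0.116], 0.56)]
top [[505.0, 0.0, 279.1], [0.0, 505.0, 205.5], [0.0, 0.0, 1.0]] [[-0.009, -0.996, 0.089, 0.431], [-1.0, 0.009, -0.002, -0.053], [0.001, -0.089, -0.996, 1.335], [0.0, 0.0, 0.0, 1.0]]
bearing_block [([0.596, -0.004, 0.054], 0.55)]
cover [([0.469, 0.263, 0.008], 0.86)]
grease_nipple [([0.426, 0.255, 0.021], 0.61)]
gun_stand []
grease_gun [([0.501, -0.248, 0.167], 0.78), ([0.375, -0.305, 0.157], 0.72), ([0.506, -0.353, 0.119], 0.51), ([0.596, -0.219, 0.11], 0.44)]
0.6 0.08518647676365505
```

View pics/side0.png

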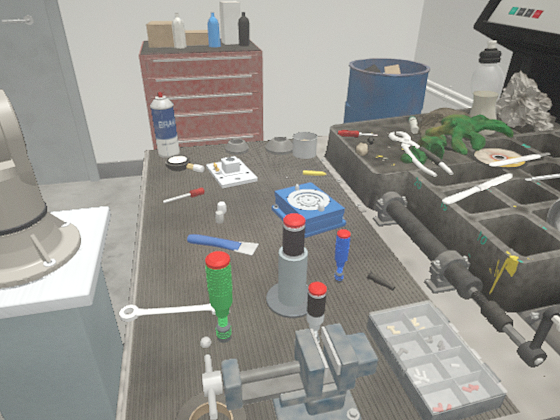

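View pics/top0.png

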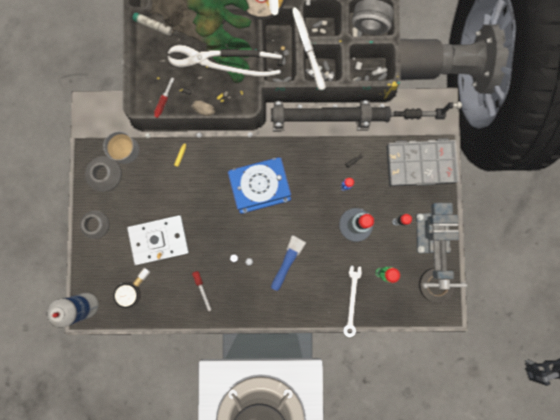

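The side view shows the gun candidates:
- Black grip and red cap in the stand: side (293,235), top (366,221).
- Smaller black and red one: side (317,300), top (405,219).
- Green: side (219,290).
- Blue: side (342,250).

By the description I choose the larger red-capped one in the stand. The block is at top (259,184) and the cover at top (157,240). Next is one close composite crop to check this.

Run:
```python
import cv2, numpy as np
t=cv2.imread("pics/top0.png"); s=cv2.imread("pics/side0.png")
def c(i,u,v,w,h,W=400,H=300): return cv2.resize(i[v-h//2:v+h//2,u-w//2:u+w//2],(W,H),interpolation=cv2.INTER_CUBIC)
cv2.imwrite("pics/crop1.png",np.vstack([np.hstack([c(t,259,184,80,60),c(t,157,240,80,60)]),np.hstack([c(s,300,270,160,120),c(t,380,222,80,60)])]))
```

```text
(no output)
```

View pics/crop1.png

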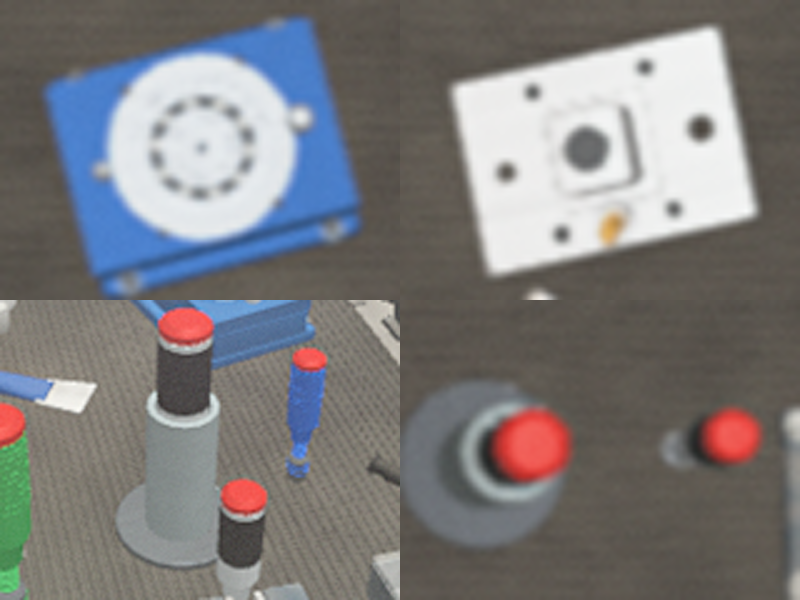

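Top left: the block's thin pin is at left (102,168) and the thick one at right (302,118). Top right: the cover has the same sense, with the thin hole at left and the thick hole at right (700,128), and the nipple towards -x. Bottom: the gun in the stand is clearly the larger red-capped one, so the choice holds. Next I fit the poses.

```bash
cat > h.py <<'E'
import cv2, numpy as np
from plant import *
from scipy.optimize import least_squares
from scipy.spatial.transform import Rotation as Ro
def proj(n,P):
    c=get_calibration(n); T=np.linalg.inv(c["cam_to_world"]); q=(np.atleast_2d(P)@T[:3,:3].T+T[:3,3])@np.array(c["K"]).T
    return q[:,:2]/q[:,2:]
def onz(n,uv,z):
    c=get_calibration(n); T=np.array(c["cam_to_world"]); d=T[:3,:3]@np.linalg.solve(c["K"],[*uv,1]); return T[:3,3]+d*(z-T[2,3])/d[2]
def place(p,L,z0=0):  # p=x,y,yaw ; L local points
    return np.array(L)@Ro.from_euler('z',p[2]).as_matrix().T+[p[0],p[1],z0]
def fit(n,L,uv,p0):
    s=least_squares(lambda p:(proj(n,place(p,L))-uv).ravel(),p0,loss='soft_l1'); return s.x,np.round(s.fun.reshape(-1,2),2).tolist()
def corners(z): return [[.05,.07,z],[.05,-.07,z],[-.05,-.07,z],[-.05,.07,z]]
E
python3 - <<'E'
from h import *
t=cv2.imread("pics/top0.png"); s=cv2.imread("pics/side0.png")
cr=lambda a,o:(np.array(a)+.5)/5-.5+o
B=corners(.05)+[[0,.052,.060],[0,-.052,.060]]
pb,rb=fit("top",B,cr([[47,90],[310,20],[358,207],[95,275],[102,168],[302,118]],[219,154]),[.6,0,.2])
C=corners(.01)+[[0,.052,.01],[0,-.052,.01]]
pc,rc=fit("top",C,cr([[450,84],[717,27],[757,215],[490,276],[506,172],[700,128]],[37,210]),[.47,.26,.2])
print("block",pb,rb);print("cover",pc,rc)
for i,n,(u,v) in ((t,"top",(366,221)),(s,"side",(293,222))):
    hsv=cv2.cvtColor(i,cv2.COLOR_BGR2HSV); m=((hsv[...,0]<8)|(hsv[...,0]>172))&(hsv[...,1]>150)&(hsv[...,2]>90)
    k,l,st,ce=cv2.connectedComponentsWithStats(m.astype(np.uint8)); j=l[v,u]; print(n,j,st[j],ce[j],onz(n,ce[j],.169 if n=="top" else .167))
# overlay
t2=cv2.resize(t,None,fx=4,fy=4,interpolation=cv2.INTER_CUBIC); s2=cv2.resize(s,None,fx=4,fy=4,interpolation=cv2.INTER_CUBIC)
g=onz("top",[366,221],.171)
for n,i in(("top",t2),("side",s2)):
    for p,L in((pb,B),(pc,C)):
        for q in proj(n,place(p,L)): cv2.circle(i,tuple(int(x) for x in (q+.5)*4),4,(0,0,255) if n=="top" else (0,255,0),1)
w=lambda i,u,v:i[4*v-150:4*v+150,4*u-200:4*u+200]
cv2.imwrite("pics/ov.png",np.vstack([np.hstack([w(t2,259,184),w(t2,157,240)]),np.hstack([w(s2,310,208),w(s2,232,172)])]))
E
```

```text
block [ 0.60400242 -0.00409757  0.24659553] [[-0.09, -0.46], [0.0, -0.04], [0.29, -0.12], [-0.13, 0.05], [0.18, 0.39], [-0.25, 0.15]]
cover [0.46225486 0.26489042 0.21262168] [[0.74, 0.47], [-0.4, 0.18], [-0.64, -0.17], [0.18, -0.52], [-0.0, -0.0], [0.14, 0.05]]
top 3 [359 214  15  14 164] [365.92073171 220.6402439 ] [ 0.4980549  -0.25507595  0.169     ]
side 0 [     0      0    560    420 234346] [279.49643689 209.37832094] [ 0.48416315 -0.21986369  0.167     ]
```

View pics/ov.png

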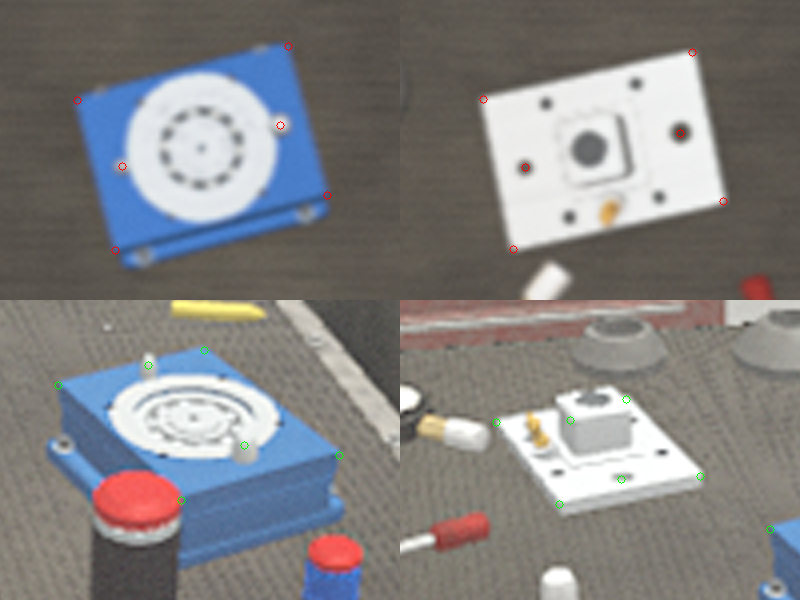

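The overlay shows the fitted block and cover corners, pins and holes within about 1 px in both views: block thick pin at (280,125) in its panel, cover thick hole at (680,132). Both poses agree with the given sizes. Next I pick up the cover and measure the gun axis in both cameras.

```bash
cat >> h.py <<'E'
PB=np.array([0.6040,-0.0041,0.2466]); PC=np.array([0.4623,0.2649,0.2150])
def down(yaw): return [180,0,np.degrees(yaw)]
E
python3 - <<'E'
from h import *
print("tube",onz("top",[363,222],.105),"cap side",onz("side",[294.4,218.8],.171),"cap top",onz("top",[366.5,220.5],.171))
print(current_orientation(),current_joints())
x,y,w=PC
q=r.solve_ik([x,y,.12],down(w)); q2=r.solve_ik([x,y,.12],down(w+np.pi)); print(q,q2)
# final orientation for the gun
Rn=Ro.from_euler('z',PB[2])*Ro.from_euler('y',-20,degrees=True)
for a in (0,np.pi):
    Rt=Rn*Ro.from_euler('x',np.pi)*Ro.from_euler('z',a)
    p=place(PB,[[-.0463,0,.091]])[0]+Rn.apply([0,0,.066]); print(p,Rt.as_euler('xyz',degrees=True),r.solve_ik(p.tolist(),Rt.as_euler('xyz',degrees=True).tolist()))
r.reach([x,y,.12],down(w)); print(current_clock())
r.move_straight([x,y,.016],v=.12)
r.close_gripper(60); print(current_finger_gap(),current_grasp_force(),current_contact_force(),current_position())
r.move_straight([x,y,.15],v=.12)
print(current_finger_gap(),current_contact_force(),current_wrist_torque(),current_clock())
b=PB; r.reach([b[0],b[1],.15],down(b[2]))
cv2.imwrite("pics/side1.png",get_image("side")[:,:,::-1]); cv2.imwrite("pics/top1.png",get_image("top")[:,:,::-1]); print(current_clock(),current_position())
E
```

```text
tube [ 0.49847221 -0.25897736  0.105     ] cap side [ 0.49826517 -0.25861608  0.171     ] cap top [ 0.49825242 -0.25607428  0.171     ]
[1.79991156e+02 5.13795696e-04 1.82703082e+01] [66.06086502 22.82409148  2.58521197 88.04037869 -1.07168297 69.15091388
 -2.90448814]
[  14.51689996   29.24252275  -62.55599202  109.74256129   30.18875538
   59.55865958 -138.82722471] [  9.91702726  26.11154628 -55.52794253 109.83268338  25.51576828
  57.38561032  45.20985425]
[ 0.53721023 -0.02091255  0.15301971] [180.         -20.          14.12913923] [ 30.98256033   8.00322314 -32.30018636 122.54583983  -0.79446587
  31.21756423 -75.59481179]
[ 0.53721023 -0.02091255  0.15301971] [ 180.           20.         -165.87086077] [ 34.21595077   8.33094027 -35.82101429 122.47578517   0.45398925
  31.27175585 103.29992406]
3.8333
0.039074741249636696 63.45600128173828 [-0.96627732  0.13264581  6.52636156] [0.46274735 0.2662396  0.01693548]
0.03894528053361609 [-0.50663345  0.81785513 -4.49591107] [-0.02686106  0.01898872  0.00922942] 6.6083
7.875 [ 0.60344921 -0.00104366  0.15035471]
```

Run:
```python
from h import *
r.pause(.4); print(current_position(),current_orientation())
t=get_image("top")[:,:,::-1]; s=get_image("side")[:,:,::-1]
w=lambda i,u,v:cv2.resize(i[v-45:v+45,u-60:u+60],(600,450),interpolation=cv2.INTER_CUBIC)
i=s.copy(); i=cv2.resize(i,None,fx=5,fy=5,interpolation=cv2.INTER_CUBIC)
p=current_position(); B=place([p[0],p[1],PB[2]],corners(p[2]-.016)+corners(p[2]-.006)+[[0,.052,p[2]-.006],[0,-.052,p[2]-.006]])
for q in proj("side",B): cv2.circle(i,tuple(int(x) for x in (q+.5)*5),3,(0,255,0),1)
u,v=[int(a) for a in proj("side",[[.6,0,.1]])[0]]; print(u,v)
cv2.imwrite("pics/s2.png",i[5*v-300:5*v+250,5*u-400:5*u+400])
```

```text
[ 0.60396569 -0.00391157  0.15001785] [1.79995022e+02 1.13402550e-03 1.41488745e+01]
306 179
```

View pics/s2.png

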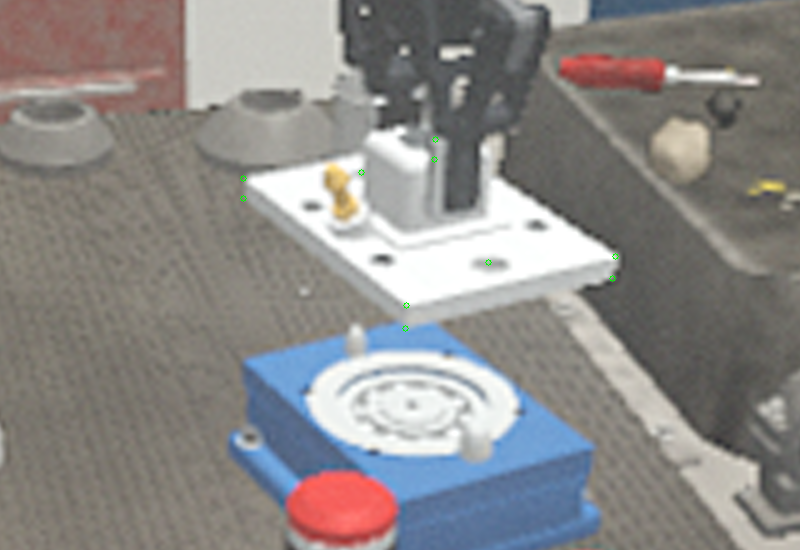

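The cover hangs level in the gripper, with the thick hole over the thick pin side. The predicted hole (488,263) and corner (615,257) are within about 1 mm of those seen. Now I lower it in force-checked steps.

Run:
```python
from h import *
b=PB
r.move_straight([b[0],b[1],.084],v=.12); r.pause(.1); f0=current_contact_force(); print(f0)
for z in (.079,.076,.073,.070,.068,.0665,.0655,.065):
    r.move_straight([b[0],b[1],z],v=.05); f=current_contact_force()-f0; p=current_position(); print(z,np.round(p,4),np.round(f,1),np.round(current_wrist_torque(),2))
    if f[2]>15: break
print(current_clock())
```

```text
[ 0.53435528  1.03637228 -5.44367192]
0.079 [ 0.6038 -0.0043  0.0789] [-0.6 -0.3  1.1] [0.03 0.02 0.02]
0.076 [ 0.6044 -0.0033  0.0762] [-0.4  1.1  0.9] [ 0.39 -0.2   0.03]
0.073 [ 0.6044 -0.0026  0.0731] [0.4 3.1 0.9] [ 0.97 -0.32  0.09]
0.07 [ 0.6043 -0.0026  0.0699] [0.9 3.4 1.7] [ 1.23 -0.33  0.12]
0.068 [ 0.6043 -0.0026  0.068 ] [1.1 4.7 1.4] [ 1.22 -0.28  0.15]
0.0665 [ 0.6044 -0.0026  0.067 ] [0.9 4.8 4.8] [ 1.32 -0.09  0.12]
0.0655 [ 0.6044 -0.0026  0.0669] [-1.7  2.4 10.7] [1.25 0.45 0.09]
0.065 [ 0.6044 -0.0026  0.067 ] [-3.   2.5 14.3] [1.25 0.7  0.18]
11.175
```

The cover stopped at TCP z 0.067, which is the grasp height plus 0.050, so it is flush. I release it, check, and fetch the gun.

Run:
```python
from h import *
p=current_position(); r.move_straight(p.tolist(),v=.05)
r.gripper_open(); p=current_position(); print(p); r.move_straight([p[0],p[1],.16],v=.2)
g=[.4983,-.2570]; o=down(PB[2])
r.reach([g[0],g[1],.25],o); r.pause(.2)
t=get_image("top")[:,:,::-1]; s=get_image("side")[:,:,::-1]; print(current_clock(),current_position())
cv2.imwrite("pics/t3.png",t); cv2.imwrite("pics/s3.png",s)
a=[]
for n,i in(("top",t),("side",s)):
    u,v=[int(k) for k in proj(n,[[.6,0,.06]])[0]]; i=cv2.resize(i,None,fx=6,fy=6,interpolation=cv2.INTER_CUBIC)
    for q in proj(n,place([.6044,-.0026,PB[2]],corners(.06)+[[0,.052,.06],[0,-.052,.06],[-.0463,0,.091]])): cv2.circle(i,tuple(int(x) for x in (q+.5)*6),4,(0,200,0),1)
    a.append(i[6*v-250:6*v+250,6*u-200:6*u+200])
cv2.imwrite("pics/ov3.png",np.hstack(a))
```

```text
[ 0.6044233  -0.00300013  0.06690576]
13.9833 [ 0.49871612 -0.25596377  0.24983645]
```

View pics/ov3.png

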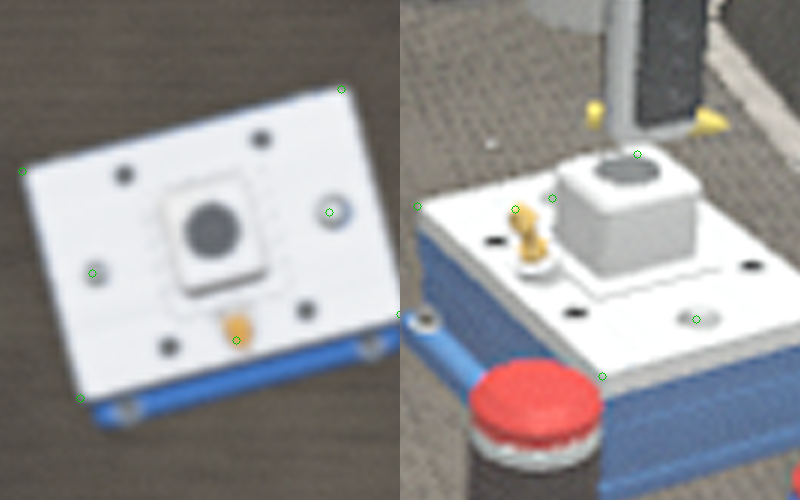

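The cover is flush on the block, with pins through both holes (thick at (335,212), thin at (96,272) in the left panel) and the nipple tip at about (237,330). It lies within 2 mm of the contact-derived pose. Now I take the gun.

Run:
```python
from h import *
g=[.4983,-.2570]; o=down(PB[2])
r.move_straight([*g,.112],v=.12); r.pause(.1); print(current_position(),current_contact_force())
r.close_gripper(90); r.pause(.1); p=current_position(); print(p,current_finger_gap(),current_grasp_force(),current_contact_force())
r.move_straight([p[0],p[1],.265],v=.12); r.pause(.2)
print(current_finger_gap(),current_contact_force(),current_wrist_torque(),current_clock())
Rn=Ro.from_euler('z',PB[2])*Ro.from_euler('y',-20,degrees=True)
tip=place([.6044,-.0028,PB[2]],[[-.0463,0,.091]])[0]; d=(p[2]-.010)  # TCP behind mouth
P=tip+Rn.apply([0,0,d+.03]); e=(Rn*Ro.from_euler('x',np.pi)).as_euler('xyz',degrees=True)
print(tip,d,P,e)
r.reach((P+[0,0,.03]).tolist(),e.tolist()); r.move_straight(P.tolist(),v=.1); r.pause(.4)
print(current_clock(),current_position(),current_orientation())
a=[]
for n in("side","top"):
    i=get_image(n)[:,:,::-1]; u,v=[int(k) for k in proj(n,[tip])[0]]; i=cv2.resize(i,None,fx=6,fy=6,interpolation=cv2.INTER_CUBIC)
    z=Rn.apply([0,0,1])
    for k in (0,.03,.105,.191):
        q=proj(n,tip+k*z)[0]; cv2.circle(i,tuple(int(x) for x in (q+.5)*6),4,(0,255,0),1)
    v0=6*v-350;a.append(i[v0:v0+500,6*u-200:6*u+200])
cv2.imwrite("pics/ov4.png",np.hstack(a))
```

```text
[ 0.49889288 -0.25717241  0.11281051] [-0.35007483 -0.60952646  0.3754588 ]
[ 0.49834304 -0.2566498   0.11233803] 0.031972861519628054 88.77697348594666 [-1.72441908  2.03209603  5.15415429]
0.032345736303504034 [ 0.41767753 -0.87535773 -2.88526107] [ 0.0143351   0.02539138 -0.03404121] 17.6417
[ 0.55950067 -0.01410221  0.091     ] 0.10233803262302565 [ 0.51560767 -0.0251511   0.21535707] [180.         -20.          14.12913923]
19.4083 [ 0.51579687 -0.02516436  0.21573523] [179.96986884 -20.02903297  14.14147827]
```

View pics/ov4.png

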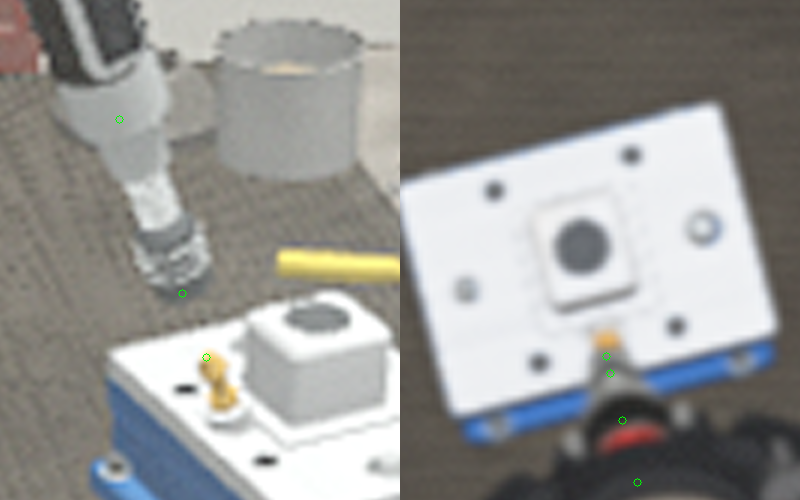

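Side panel: the coupler mouth at (178,288) is in line with the nipple tip at (210,355), with the gun axis parallel to the predicted axis and a lateral offset of about 1.5 mm. That is inside the funnel, and I correct for it by 1.5 mm in block x. Now I press on in steps along the axis with force readings.

```bash
cat >> h.py <<'E'
Rn=Ro.from_euler('z',PB[2])*Ro.from_euler('y',-20,degrees=True); Z=Rn.apply([0,0,1])
TIP=place([.6059,-.0028,PB[2]],[[-.0463,0,.091]])[0]; D=.1023
E
python3 - <<'E'
from h import *
f0=np.array(current_contact_force())
for s in (-.005,0,.004,.008,.011,.014,.016,.018,.020,.022,.024):
    r.move_straight((TIP+Z*(D-s)).tolist(),v=.05); f=current_contact_force()-f0; p=current_position()-TIP; m=D-p@Z
    print(s,round(m,4),"ax",round(f@Z,1),"lat",np.round(Rn.inv().apply(f)[:2],1),np.round(Rn.inv().apply(p)[:2]*1e3,1),np.round(current_wrist_torque(),2))
    if f@Z>25: break
print(current_clock(),current_finger_gap())
E
```

```text
-0.005 -0.0048 ax 1.9 lat [-0.3 -0.3] [0.  0.1] [-0.15  0.54  0.03]
0 0.0002 ax 1.4 lat [ 0.8 -0.1] [-0.2  0.1] [-0.17  0.53 -0.04]
0.004 0.0042 ax 1.7 lat [ 0.1 -0.2] [-0.2  0.1] [-0.15  0.6   0.03]
0.008 0.0083 ax 1.3 lat [-0.6 -2.2] [-0.7  0. ] [-0.3   0.77 -0.04]
0.011 0.0113 ax 1.5 lat [-1.7 -1.3] [-0.9 -0.3] [-0.75  1.06 -0.12]
0.014 0.0144 ax 2.1 lat [-2.  -0.2] [-0.5  0.2] [-0.62  1.03 -0.18]
0.016 0.0163 ax -0.6 lat [-0.8 -1. ] [-0.4  0.4] [-0.36  1.03 -0.07]
0.018 0.0182 ax 0.1 lat [-1. -1.] [-0.   0.1] [-0.42  0.96 -0.07]
0.02 0.0201 ax 0.8 lat [-2.3 -1.1] [-0.  0.] [-0.41  1.09 -0.02]
0.022 0.0212 ax 14.8 lat [-4.1  0.6] [ 0.6 -0.1] [-0.25  1.86  0.1 ]
0.024 0.023 ax 14.8 lat [-4.4  0.2] [ 0.6 -0.1] [-0.2   1.9   0.13]
22.6667 0.032353973800962374
```

It seated at about 20.5 mm, and the spring load starts at about 14 N. Now I push through the stroke to the stop.

Run:
```python
from h import *
r.close_gripper(120)
for s in (.028,.032,.034,.0355,.0365,.0375,.0385,.0395,.0405,.0415):
    r.move_straight((TIP+Z*(D-s)).tolist(),v=.05); r.pause(.05); f=np.array(current_contact_force()); p=current_position()-TIP; m=D-p@Z
    print(s,round(m,4),"ax",round(f@Z,1),"lat",np.round(Rn.inv().apply(f)[:2],1),np.round(current_wrist_torque(),2))
    if f@Z>25: break
r.pause(.5); f=np.array(current_contact_force()); print(f@Z,D-(current_position()-TIP)@Z,current_clock(),current_finger_gap())
a=[]
for n in("side","top"):
    i=get_image(n)[:,:,::-1]; u,v=[int(k) for k in proj(n,[TIP])[0]]; i=cv2.resize(i,None,fx=5,fy=5,interpolation=cv2.INTER_CUBIC)
    v0=5*v-350;a.append(i[v0:v0+550,5*u-200:5*u+200])
cv2.imwrite("pics/ov5.png",np.hstack(a))
```

```text
0.028 0.0269 ax 13.6 lat [-5.4  0.9] [-0.18  1.96  0.14]
0.032 0.0309 ax 14.4 lat [-5.2  1.4] [-0.13  2.1   0.14]
0.034 0.0328 ax 14.4 lat [-7.   0.5] [-0.06  2.22  0.23]
0.0355 0.0342 ax 16.7 lat [-5.7  1.8] [-0.17  2.21  0.19]
0.0365 0.0352 ax 16.6 lat [-6.9  2. ] [-0.01  2.26  0.16]
0.0375 0.0357 ax 22.5 lat [-8.2  2. ] [0.06 2.6  0.26]
0.0385 0.036 ax 33.1 lat [-10.1   3.1] [0.15 3.23 0.36]
32.43754345796556 0.035972708471270154 25.4833 0.03182943852229953
```

View pics/ov5.png

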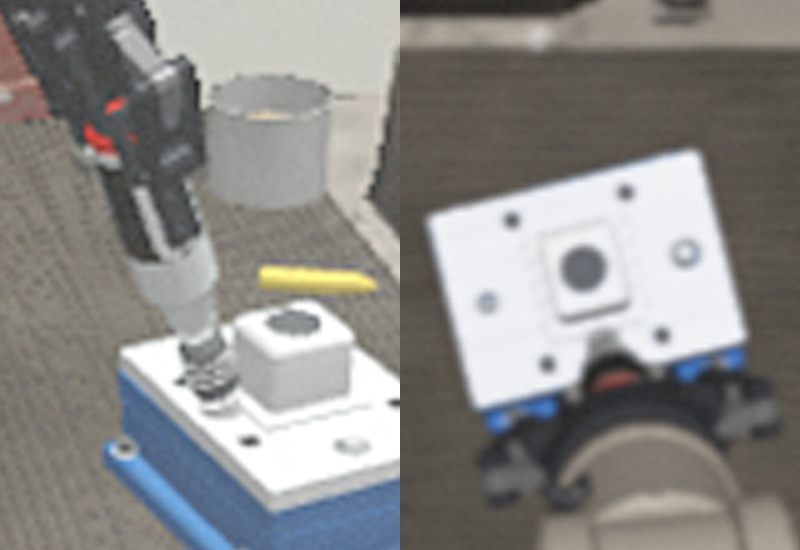

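The coupler is on the nipple with its pad just below it, at about (215,390) in the side panel. The cover is flush and its pins show through both holes in the top panel. Travel after seating was about 15.5 mm, and the axial force of 32 N exceeds the spring's 18 N, so the gun is at its end stop. Handing in.

```bash
python3 -c "
from plant import *
print(workorder.finish_job())"
```

```text
the job is handed in; nothing more can be done
None
```

I closed the block and handed the job in at about 25.5 s: the cover sits flush on both pins, and the arm is still holding the grease gun snapped onto the nipple and pressed to its end stop at about 32 N; no verdict was returned.

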